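# Wind back the shaker's belt idler and hold it at its stop

## Task

The drive belt of the open orbital shaker is to be changed. Take the pin with the square handle out of the tool rack, put its rod down right through the eye at the end of the spring-loaded idler arm, and with the pin swing the arm forward, towards the shaker's control console, against its spring until it bears on the rubber-sleeved stop post. Finish there, still gripping the pin and holding the arm against the stop so that the belt can be slipped on; touch the arm with nothing but the pin and leave all else where it stands.

Things in the scene. Friction and masses are not known exactly. Their poses are not given: they have to be found in the camera images.
- pin_grip (a point): Centre of the pin's square black handle (22 x 22 mm, 60 mm tall). The pin hangs upright in the rack; below the handle is a straight round steel rod, 8 mm thick, 90 mm long, its last 8 mm tapered to 3.6 mm. 0.08 to 0.15 kg. z points up along the pin, x and y are square to the handle's faces, x across the row of tools. The other two tools in the rack have round handles.
- pin_tip (a point): Lower end of the pin's rod, on its axis, 120 mm below pin_grip; same axes.
- rack: Fixed aluminium tool rack; origin under its centre on the table. Plate 56 mm (x) by 205 mm (y), top 108 mm above the table, on two end panels, with three 12 mm holes along its y at -65, 0, +65 mm. A tool hangs in each, handle resting on the plate; which tool is in which hole varies. The rod hangs 90 mm below the plate's top: lift the pin straight up, and clear of the other handles.
- shaker: Fixed orbital shaker, platform off: open pan 320 x 320 mm, rim 85 mm and floor 20 mm above the table; origin on the table under the pan's centre. Control console along the front, x -160 to -215 mm, at most 85 mm high. In the pan a big pulley (radius 65 mm, at x 30, y 65), motor pulley (19 mm, at 30, -105) and three bearing towers; nothing is higher than 113 mm above the table.
- eye (a point): Centre of the eye at the free end of the idler arm, midway through its thickness, 63 mm above the table. The eye is a round steel boss 29 mm across and 10 mm thick with a plain vertical through hole 12.6 mm in diameter; 38 mm of free space below it. It lies 110 mm from the pivot axis and moves with the arm. z is up.
- pivot (a point): Point on the arm's vertical pivot axis, 63 mm above the table. Fixed to the shaker.
- stop_post (a point): Centre of the rubber-sleeved stop post (16 mm across, top 78 mm above the table), 63 mm above the table, fixed to the shaker. The edge of the arm's eye limb bears on it at the end of the swing.
- idler_arm (a joint): Turn of the V-shaped steel idler arm, rad. 0 = at rest (always so at the start); grows as the eye swings forward to the console, clockwise from above; 0.70 = against the rubber-sleeved stop, its hard limit. The spring always pulls back: at the eye about 3 N at first, 9 N at the stop. The other limb carries a grey idler pulley, top 95 mm above the table.
- screwdriver: Loose bystander hanging in the rack: round black handle 31 mm across, top 174 mm above the table. Origin at its tip.
- nut_driver: Loose bystander hanging in the rack: round black handle 24 mm across, top 168 mm above the table. Origin at its tip.
- beaker: Loose bystander, glass beaker 68 mm across, 95 mm high. Origin under its centre.
- reagent: Loose bystander, amber bottle 70 mm across, 150 mm high. Origin under its centre.
- tip_box: Loose bystander, pipette tip box 89 x 129 mm, 68 mm high. Origin under its centre.
- tube_rack: Loose bystander, white tube rack 70 x 150 mm, 73 mm high with its tubes. Origin under its centre.
- hex_key: Loose bystander, L-shaped hex key 100 mm long, 7 mm thick, lying on the table. Origin at the middle of its long leg.

How it is judged:
On the way, in this order (a step that is already met when the one before it is completed fails the run):
1. the pin's rod is right through the eye, the arm still at rest (z of pin_tip in the frame of eye below -0.01 m and horizontal distance between pin_tip and eye below 0.012 m and angle between pin_tip's own z axis and vertical below 0.35 rad and value of joint idler_arm below 0.2 rad), for 0.1 s.
2. the pin has swung the arm against its stop (value of joint idler_arm above 0.66 rad and contact force between pin and idler_arm above 2 N), for 0.3 s.
At the end, for the whole second after the job is handed in: Through the last second: joint above 0.66; the pin upright within 0.4 rad, its tip 5 mm or more below the eye's underside and within 14 mm of its axis; the fingers grip the pin, the pin presses the arm with over 2 N, and the robot itself does not touch the arm (all of step 2 and contact force between the fingers and pin above 2 N and contact force between each of the fingers, the arm and idler_arm below 0.5 N and z of pin_tip in the frame of eye below -0.01 m and horizontal distance between pin_tip and eye below 0.014 m and angle between pin_tip's own z axis and vertical below 0.4 rad); the arm keeps its last pose, push and grip.
It fails at once if the robot itself touches the idler arm (contact force between any of the fingers, the arm and idler_arm above 1 N).
It fails at once if another tool or object is displaced by more than 3 cm (distance of any of screwdriver, nut_driver, beaker, reagent, tip_box, tube_rack, hex_key from where it was at the start of the episode above 0.03 m).
It also fails if it takes over 51 s, if anything falls off the work surface, if the arm or the gripper's body presses on something with over 40 N, if the wrist force passes 120 N, or if a joint passes its speed limit or range.

## Robot

A 6-joint arm with a two-finger parallel gripper is mounted at the origin on the work surface. World frame = base frame: x ahead of the robot, y to its left, z up, the work surface at z = 0. Lengths are in m, angles in rad, forces in N, time in s.
With the tool pointing down it reaches from about 0.2 to 0.875 m from the base axis. Payload 3.4 kg.
Tool frame: the origin (TCP) lies midway between the tips of the shut fingers; the grasp point (between the pads) lies 19 mm behind it; z points along the fingers, y is the direction in which the jaws open and shut (so a half turn about z gives the same grasp; the last joint's range is limited). The gripper opens to 94 mm and grips with 3 to 60 N. Pads are 16 mm wide; open, the fingers measure 119 mm over their backs; the gripper's body (75 mm by 177 mm) begins 78 mm behind the grasp point.
Start: joints at [-0.121, 0.276, 1.505, -0, 1.361, -0.121], TCP at [0.575, -0, 0.205] pointing down, gripper open.
Joint ranges: [-2.89, 2.89], [-0.75, 2.08], [0.22, 2.7], [-1.18, 4.32], [0.11, 2.71], [-2.7, 2.7]. Speed limits (rad/s): [2.57, 2.57, 3.14, 3.14, 3.14, 3.14].

## Interface

Orientations are given as a unit quaternion [w, x, y, z].
In Python, from workcell import ctrl gives the robot as it stands.
- The arm moves only by the tool apply_moves, never from a script. Its arguments are lists of equal length, an entry for each row: "offset": the shift along the world's x, y, z in cm, a list of three; "dr": the turn, a rotation vector about the world's x, y, z in degrees, a list of three; "fingers": the opening, from 0 (shut) to 1 (fully open). A call has 1 to 20 rows; each row is the pose to reach, as a shift and turn from the pose measured when the call began; what a row does not reach only later rows make up. A row lasts 1/12 s, in which the tool goes at most 41.7 mm and 7.16 degrees, less where a joint would pass 70% of its speed; a pose out of reach is approached as far as the arm can. A call with a gripper value outside its range is refused whole. The fingers move at their own pace and stop on an object; "squeeze" is the grip in N (left out, the last holds). Time passes only in rows, so rows that repeat a pose let the fingers close. It gives the time, the measured TCP pose, the force and the opening at its end, in the units of the state.
- ctrl.get_state(): the state, without advancing time (a new reading comes with each control period).
- ctrl.grab_frame(name): name is "scene" or "side" or "wrist"; returns a dict with "image" (480x640x3 uint8, red, green, blue), "camera_matrix" (3x3 intrinsics, pixels), "xyz" and "rotation" of the camera in the world. Camera axes: x right, y up, looking along -z (the intrinsics and any distortion apply to the point x, -y, -z); pixel columns grow to the right and rows downward; lengths in m; the calibration is good to about 2 mm. A picture is of the moment at which its call begins. There is no depth.
- ctrl.finish_job(): hands the job in, once; it reports no verdict.
Trained networks look in the newest picture that a camera, given by its name, has taken for a name from the list of things; names that differ only in an ending like _2 or _b are one class to them, and where a whole thing is asked for, a point or a joint stands for the part that bears it (a point fixed in the world has none). Each returns a list of dicts, best first, with "confidence" (0 to 1); they miss things now and then, are a little off and sometimes report something else, mostly with a low value. They report only what shows in the picture. A call takes as long as a camera call.
- ctrl.look_for(camera, thing): "rect" ([left, top, right, bottom] in pixels, round what is visible of it).
The state is a dict: "t": time; "qpos": joint angles; "qd": joint speeds; "effort": joint torques, N m; "eef_pos": TCP position; "ee_rot": TCP orientation; "contact_force": force on the tool from outside, world axes, zero at the start; "wrist_torque": the same for the moment, N m; "width": opening from 0.0 (shut) to 1.0 (fully open).
Only numpy, scipy, OpenCV 4.12 (cv2) and the standard library are available. Lean on these libraries where they do the work, as an engineer would, in place of code of your own. Each camera call takes 0.05 s, during which the arm holds its last target.

## Working session

There is one attempt and no reset: what is moved stays moved. The work goes in short steps, Python scripts to look and compute and a tool call to move; the robot and the scene stay as the last step left them, time stands still between calls to the robot, and variables do not carry over. Pictures are saved under pics/ and viewed, and the job is handed in when it is done.

Besides the shell and the picture viewer there is one more tool, called by a JSON object that holds its "method" and its "body". apply_moves: Moves the arm, as the interface text tells. Its arguments: {"type":"object","properties":{"offset":{"type":"array","items":{"type":"array","items":{"type":"number"}}},"dr":{"type":"array","items":{"type":"array","items":{"type":"number"}}},"fingers":{"type":"array","items":{"type":"number"}},"squeeze":{"type":"number"}},"required":["offset","dr","fingers"]}

```bash
mkdir -p pics; ls; cat > h.py <<'E'
import numpy as np, cv2
from workcell import ctrl
def grab(n,fn=None):
    f=ctrl.grab_frame(n)
    np.savez(''+n+'.npz',K=f['camera_matrix'],p=f['xyz'],R=f['rotation'],im=f['image'])
    if fn: cv2.imwrite('pics/'+fn,f['image'][:,:,::-1])
    return f
def load(n):
    d=np.load(''+n+'.npz'); return dict(camera_matrix=d['K'],xyz=d['p'],rotation=d['R'],image=d['im'])
def Rm(f):
    R=np.array(f['rotation'],float)
    if R.size==4:
        from scipy.spatial.transform import Rotation as S
        R=S.from_quat(np.roll(R.ravel(),-1)).as_matrix()
    return R.reshape(3,3)
def ray(f,u,v):
    K=np.array(f['camera_matrix']); d=np.linalg.inv(K)@[u,v,1]; d=np.array([d[0],-d[1],-d[2]])
    return np.array(f['xyz']),Rm(f)@d
def onz(f,u,v,z):
    p,d=ray(f,u,v); return p+d*(z-p[2])/d[2]
def proj(f,P):
    c=Rm(f).T@(np.array(P)-f['xyz']); q=np.array(f['camera_matrix'])@[c[0],-c[1],-c[2]]; return q[:2]/q[2]
def tri(fs,uvs):
    A=np.zeros((3,3));b=np.zeros(3)
    for f,(u,v) in zip(fs,uvs):
        p,d=ray(f,u,v); d=d/np.linalg.norm(d); M=np.eye(3)-np.outer(d,d);A+=M;b+=M@p
    return np.linalg.solve(A,b)
E
python3 - <<'E'
from h import *
for n in ['scene','side','wrist']:
    f=grab(n,n+'0.png'); print(n,f['xyz'],f['rotation'],f['camera_matrix'],[k for k in f])
    for t in ['pin_grip','rack','eye','pivot','stop_post','screwdriver','nut_driver','shaker','idler_arm']:
        try: print(t,[(np.round(r['rect']).tolist(),round(r['confidence'],2)) for r in ctrl.look_for(n,t)][:3])
        except Exception as e: print(t,e)
print(ctrl.get_state())
E
```

```text
pics
scene [1.18432258 1.10299633 0.90170932] [0.25778942 0.13169631 0.46439804 0.83697978] [[539.71253916   0.         315.16656547]
 [  0.         539.71253916 238.73963809]
 [  0.           0.           1.        ]] ['image', 'camera_matrix', 'xyz', 'rotation']
pin_grip [([394.0, 278.0, 409.0, 303.0], 0.78), ([256.0, 215.0, 292.0, 235.0], 0.47)]
rack [([360.0, 261.0, 419.0, 347.0], 0.81), ([256.0, 215.0, 294.0, 234.0], 0.19)]
eye [([254.0, 212.0, 294.0, 234.0], 0.95)]
pivot [([200.0, 196.0, 352.0, 293.0], 0.6)]
stop_post [([197.0, 197.0, 351.0, 292.0], 0.88), ([393.0, 276.0, 409.0, 304.0], 0.54)]
screwdriver [([372.0, 245.0, 386.0, 269.0], 0.8)]
nut_driver [([413.0, 258.0, 471.0, 303.0], 0.58), ([384.0, 260.0, 396.0, 309.0], 0.56)]
shaker [([198.0, 196.0, 352.0, 292.0], 0.9)]
idler_arm [([255.0, 210.0, 296.0, 236.0], 0.76), ([371.0, 241.0, 388.0, 296.0], 0.61), ([198.0, 195.0, 352.0, 290.0], 0.45)]
side [-0.244052    0.69376865  0.7700251 ] [-0.34396097 -0.18385282  0.43575845  0.81117419] [[477.67114689   0.         325.14163946]
 [  0.         477.67114689 230.4719666 ]
 [  0.  
[... 1191 characters left out ...]
, 544.0, 480.0], 0.35)]
{'t': 1.5, 'qpos': array([-1.21011780e-01,  2.75908294e-01,  1.50489280e+00, -2.99044052e-05,
        1.36069402e+00, -1.20982446e-01]), 'qd': array([ 0.00130739,  0.00104159,  0.00072603, -0.00120102, -0.00184253,
       -0.00071078]), 'effort': array([-2.74582853e-04, -4.04458916e+01, -2.37495822e+01,  7.02926586e-02,
        2.48368189e-02, -8.72571860e-06]), 'eef_pos': array([ 5.75040529e-01, -2.85911514e-05,  2.05491154e-01]), 'ee_rot': array([4.74138806e-05, 7.07114947e-01, 7.07098614e-01, 1.85590265e-05]), 'contact_force': array([ 0.76195024,  0.12577773, -0.60975306]), 'wrist_torque': array([ 0.04248175,  0.0281978 , -0.04546   ]), 'width': 0.9985514899633242}
```

View pics/scene0.png

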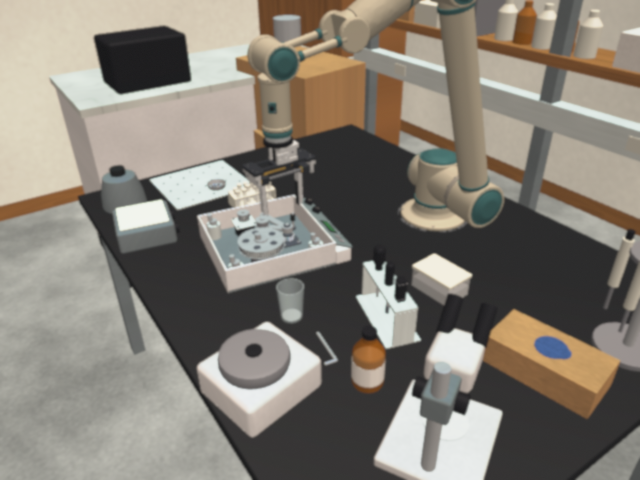

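View pics/side0.png

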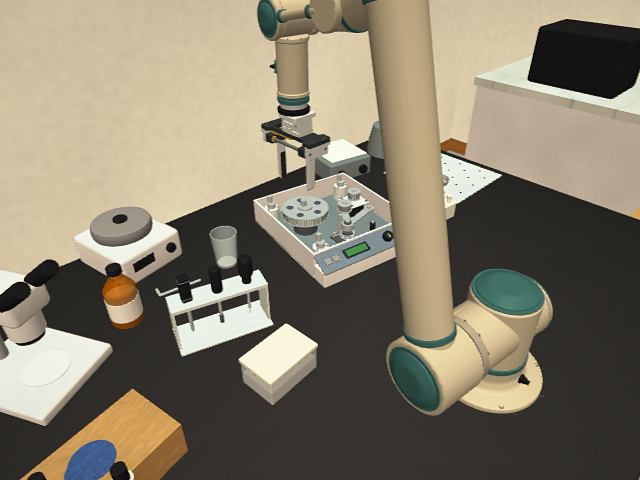

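View pics/wrist0.png

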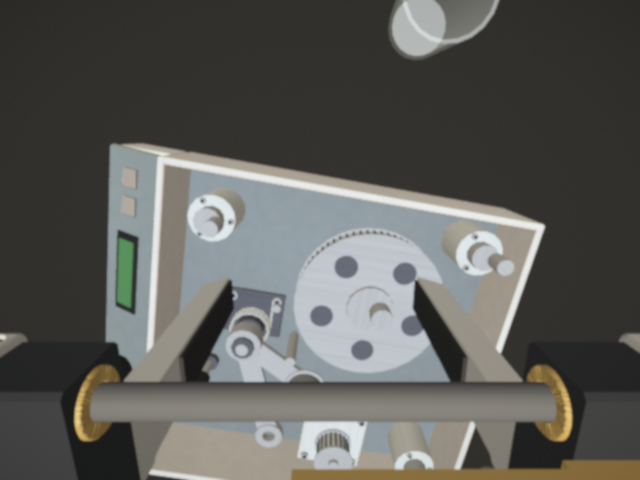

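```bash
python3 - <<'E'
from h import *
S,D,W=[load(n) for n in ['scene','side','wrist']]
print('pin mid',tri([S,D],[(402,291),(186,290)]))
print('nut',tri([S,D],[(390,273),(216,279)]),'sd',tri([S,D],[(379,258),(245,268)]))
print('eye',onz(W,268,436,.068),'pivot',onz(W,243,346,.07))
for z in(.063,.09,.1): print('pulley',z,onz(W,372,302,z), 'motor',onz(W,333,460,z))
print('corners',onz(W,163,158,.085),onz(W,543,225,.085))
im=W['image'][:,:,::-1]
cv2.imwrite('pics/w0z.png',cv2.resize(im[260:480,140:440],None,fx=2.6,fy=2.6,interpolation=cv2.INTER_CUBIC))
a=cv2.resize(D['image'][240:360,150:290,::-1],None,fx=5,fy=5,interpolation=cv2.INTER_CUBIC)
cv2.imwrite('pics/d0z.png',a)
cv2.imwrite('pics/s0z.png',cv2.resize(S['image'][230:350,340:480,::-1],None,fx=5,fy=5,interpolation=cv2.INTER_CUBIC))
E
```

```text
pin mid [0.48302379 0.382055   0.13274908]
nut [0.46560817 0.32020817 0.13836834] sd [0.44948353 0.25830391 0.14178127]
eye [ 0.51839189 -0.22221437  0.068     ] pivot [ 0.49905966 -0.11555826  0.07      ]
pulley 0.063 [ 0.62144915 -0.07303751  0.063     ] motor [ 0.58622577 -0.25845001  0.063     ]
pulley 0.09 [ 0.61755617 -0.06038729  0.09      ] motor [ 0.58529074 -0.23022943  0.09      ]
pulley 0.1 [ 0.61611433 -0.05570202  0.1       ] motor [ 0.58494443 -0.21977737  0.1       ]
corners [0.44947294 0.06057215 0.085     ] [0.75694079 0.00662857 0.085     ]
```

View pics/w0z.png

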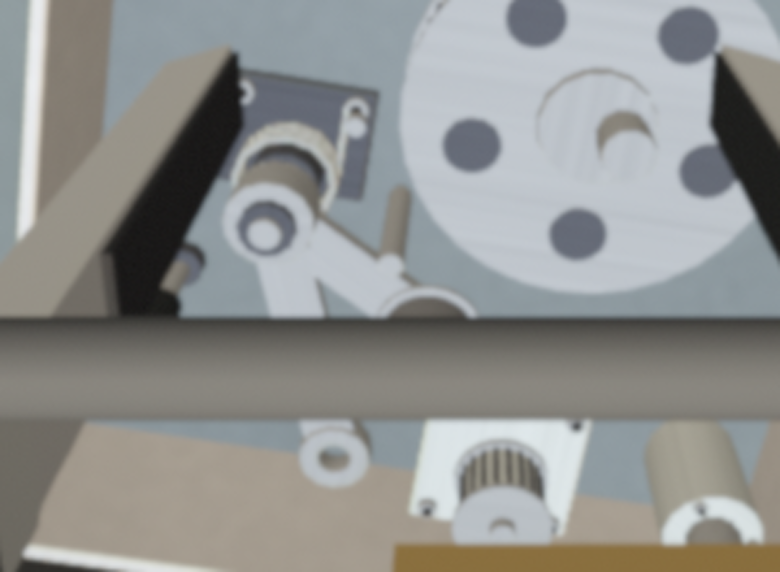

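View pics/d0z.png

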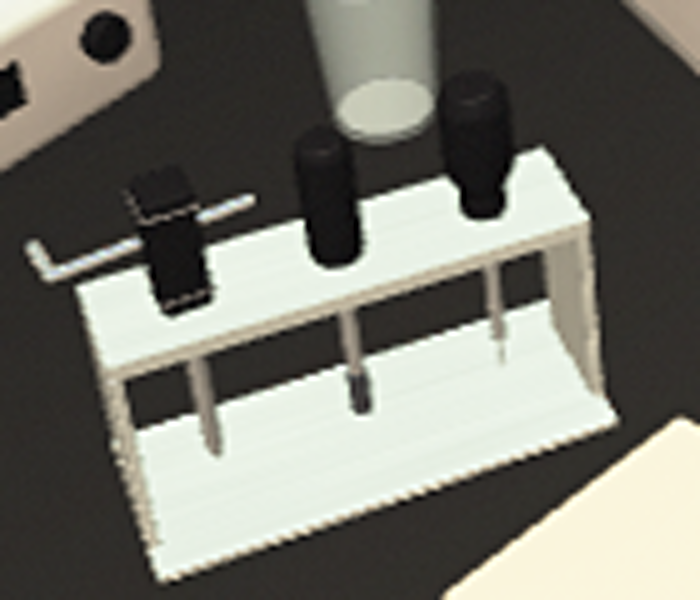

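View pics/s0z.png

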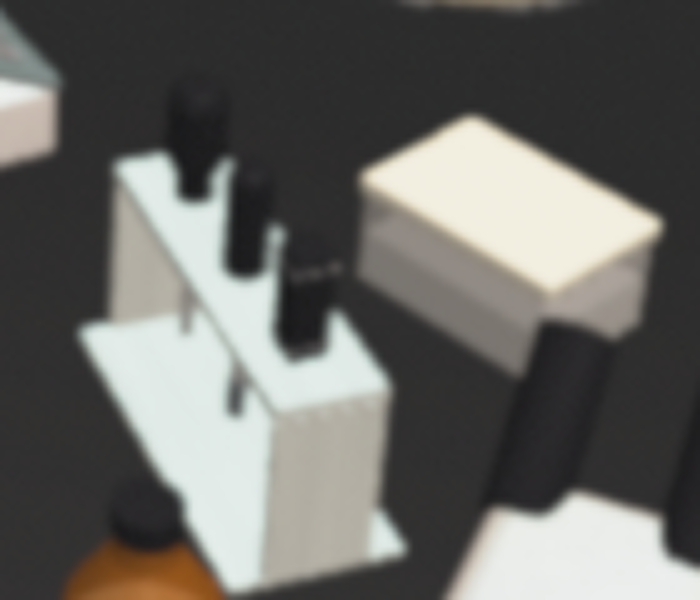

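{"method": "apply_moves", "body": {"offset": [[-0.5,2,1],[-1.3,5.5,2],[-2.3,9.5,2],[-3.3,13.5,2],[-4.3,17.5,2],[-5.3,21.5,2],[-6.3,25.5,2],[-7.3,29.5,2],[-8.2,33.5,2],[-8.9,36.5,2],[-9.2,38.2,2],[-9.2,38.2,2],[-9.2,38.2,2]], "dr": [[0,0,-2],[0,0,-4],[0,0,-6],[0,0,-8],[0,0,-10],[0,0,-12],[0,0,-14],[0,0,-15.2],[0,0,-15.2],[0,0,-15.2],[0,0,-15.2],[0,0,-15.2],[0,0,-15.2]], "fingers": [1,1,1,1,1,1,1,1,1,1,1,1,1], "squeeze": 60}}

```text
t: 2.58
eef_pos: [0.4827, 0.3824, 0.2252]
ee_rot: [0.0, 0.794, 0.608, -0.0]
contact_force: [0.2, -0.4, -0.9]
width: 1.0
```

```bash
python3 - <<'E'
from h import *
f=grab('wrist','w1.png'); s=ctrl.get_state(); print(s['t'],s['eef_pos'],s['ee_rot'],s['qpos'])
for t in ['pin_grip','nut_driver']: print(t,[(np.round(r['rect']).tolist(),round(r['confidence'],2)) for r in ctrl.look_for('wrist',t)][:3])
print('tcp px',proj(f,s['eef_pos']), 'pred pin top',proj(f,[.483,.382,.168]))
E
```

```text
2.6333 [0.48299259 0.38148853 0.22527319] [ 4.78334536e-04  7.94237435e-01  6.07607211e-01 -3.80810728e-04] [ 5.56174025e-01  3.28137082e-01  1.37953597e+00 -1.03543792e-03
  1.43458519e+00  8.21022168e-01]
pin_grip [([317.0, 224.0, 344.0, 274.0], 0.71), ([482.0, 178.0, 517.0, 271.0], 0.57)]
nut_driver [([313.0, 296.0, 346.0, 357.0], 0.96), ([322.0, 445.0, 493.0, 470.0], 0.47)]
tcp px [322.80066928 292.63507644] pred pin top [322.59883025 257.0325081 ]
```

View pics/w1.png

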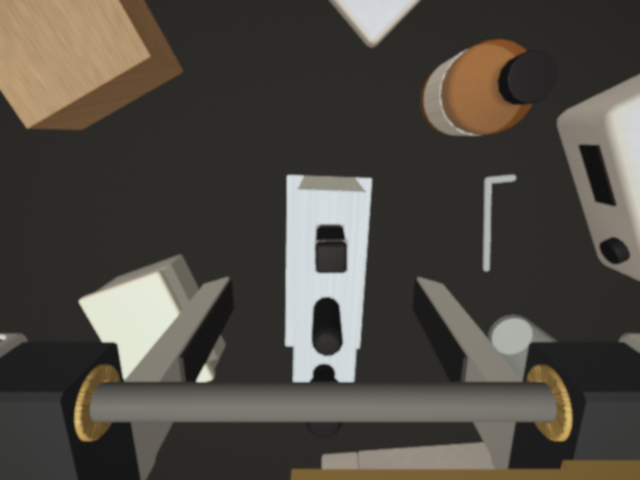

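```bash
python3 - <<'E'
from h import *
f=load('wrist'); c=onz(f,331.5,256.3,.168); print(c, onz(f,331,228,.108))
im=f['image'][210:290,290:370,::-1]
cv2.imwrite('pics/w1z.png',cv2.resize(im,None,fx=7,fy=7,interpolation=cv2.INTER_CUBIC))
# rack yaw: edges
a=onz(f,288,178,.108);b=onz(f,371,178,.108);print('edge dir',np.degrees(np.arctan2(*(b-a)[1::-1])),np.linalg.norm(b-a),(a+b)/2)
a=onz(f,316,272,.168);b=onz(f,347,272,.168);print(np.degrees(np.arctan2(*(b-a)[1::-1])),np.linalg.norm(b-a))
E
```

```text
[0.4888649  0.38095443 0.168     ] [0.49095018 0.38517023 0.108     ]
edge dir -15.057357266092321 0.06544562649932052 [0.50011397 0.42473113 0.108     ]
-15.058682671858996 0.020924147882920956
```

View pics/w1z.png

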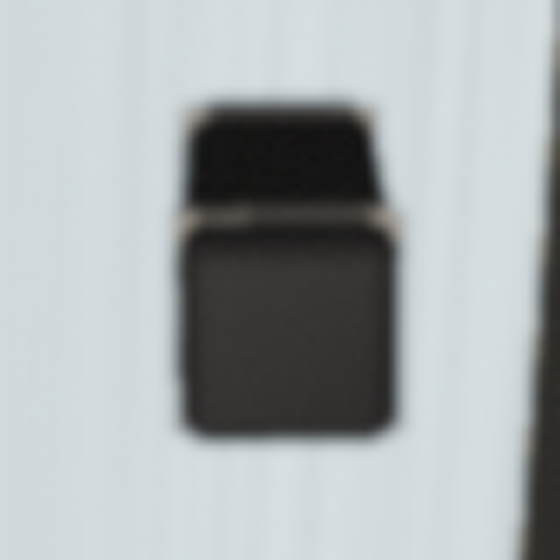

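{"method": "apply_moves", "body": {"offset": [[0.4,0,-1.5],[0.55,-0.05,-4],[0.55,-0.05,-7],[0.55,-0.05,-9.3],[0.55,-0.05,-10.3],[0.55,-0.05,-10.4],[0.55,-0.05,-10.4],[0.55,-0.05,-10.4],[0.55,-0.05,-10.4],[0.55,-0.05,-10.4],[0.55,-0.05,-10.4],[0.55,-0.05,-10.4],[0.55,-0.05,-10.4],[0.55,-0.05,-10.4]], "dr": [[0,0,0],[0,0,0],[0,0,0],[0,0,0],[0,0,0],[0,0,0],[0,0,0],[0,0,0],[0,0,0],[0,0,0],[0,0,0],[0,0,0],[0,0,0],[0,0,0]], "fingers": [0.6,0.6,0.6,0.6,0.6,0.6,0.1,0.1,0.1,0.1,0.1,0.1,0.1,0.1], "squeeze": 60}}

```text
t: 3.9
eef_pos: [0.4891, 0.3806, 0.1224]
ee_rot: [0.0, 0.795, 0.607, 0.0]
contact_force: [-1.0, -0.8, 4.7]
width: 0.228
```

```bash
python3 - <<'E'
from h import *
f=grab('wrist','w2.png'); f=grab('side','d2.png');s=ctrl.get_state(); print(s)
E
```

```text
{'t': 4.0, 'qpos': array([ 5.49292954e-01,  3.95792218e-01,  1.53571425e+00, -5.10571812e-04,
        1.20926455e+00,  8.15970217e-01]), 'qd': array([-0.00238855, -0.0008679 , -0.00052233, -0.00143311, -0.00050767,
        0.00042661]), 'effort': array([-4.58415393e-01, -4.24356472e+01, -2.07062495e+01, -1.97883518e-01,
       -4.22291318e-01,  2.14808028e-04]), 'eef_pos': array([0.48905797, 0.3805199 , 0.12234841]), 'ee_rot': array([2.79704131e-04, 7.94780883e-01, 6.06896303e-01, 3.84148243e-04]), 'contact_force': array([-1.51363225, -1.45199761,  5.45112771]), 'wrist_torque': array([ 0.00193406,  0.27408508, -0.01433652]), 'width': 0.22861573257648726}
```

View pics/w2.png

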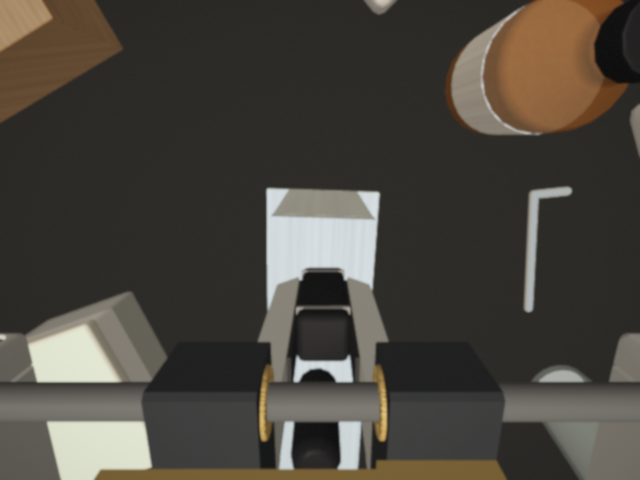

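View pics/d2.png

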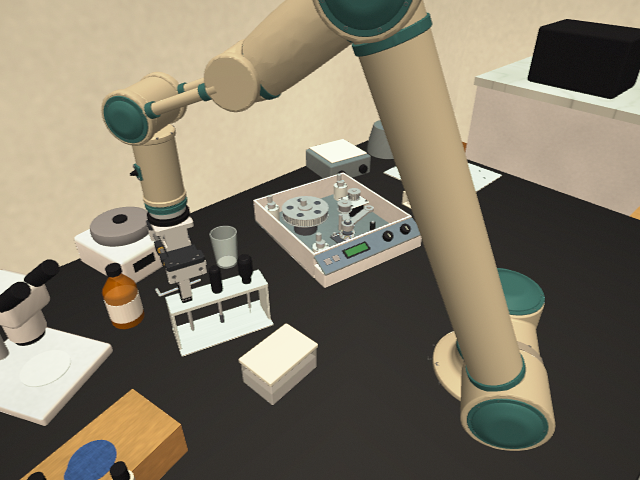

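{"method": "apply_moves", "body": {"offset": [[0,0,1.5],[0,0,4.5],[0,0,8],[0,0,11.5],[0,0,15],[0,0,17.5],[0,-0.5,18],[0.1,-2,18],[0.3,-5,18],[0.5,-9,18],[0.7,-13,18],[0.9,-17,18],[1.1,-21,18],[1.3,-25,18],[1.5,-29,18],[1.7,-33,18],[1.9,-37,18],[2.1,-41,17],[2.3,-45,16],[2.5,-48,15]], "dr": [[0,0,0],[0,0,0],[0,0,0],[0,0,0],[0,0,0],[0,0,0],[0,0,0],[0,0,0],[0,0,0],[0,0,0],[0,0,0],[0,0,0],[0,0,0],[0,0,0],[0,0,0],[0,0,0],[0,0,0],[0,0,0],[0,0,0],[0,0,0]], "fingers": [0.1,0.1,0.1,0.1,0.1,0.1,0.1,0.1,0.1,0.1,0.1,0.1,0.1,0.1,0.1,0.1,0.1,0.1,0.1,0.1], "squeeze": 60}}

```text
t: 5.67
eef_pos: [0.5112, -0.1031, 0.2689]
ee_rot: [-0.001, 0.795, 0.606, -0.002]
contact_force: [0.6, 0.5, -0.4]
width: 0.229
```

```bash
python3 - <<'E'
from h import *
f=grab('wrist','w3.png'); d=grab('side','d3.png');s=ctrl.get_state(); print(s['t'],s['eef_pos'],s['width'],s['contact_force'])
p=s['eef_pos']+[0,0,-.1043]; print('tip',p,proj(f,p),proj(d,p))
E
```

```text
5.7667 [ 0.51078946 -0.10422422  0.26719034] 0.2324109177361345 [ 0.3455196   1.10583822 -1.06450989]
tip [ 0.51078946 -0.10422422  0.16289034] [322.42563211 238.61010594] [343.12012411 192.11546316]
```

View pics/w3.png

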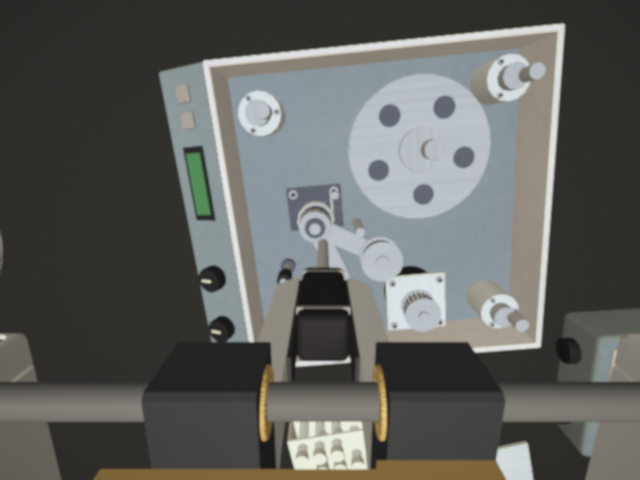

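View pics/d3.png

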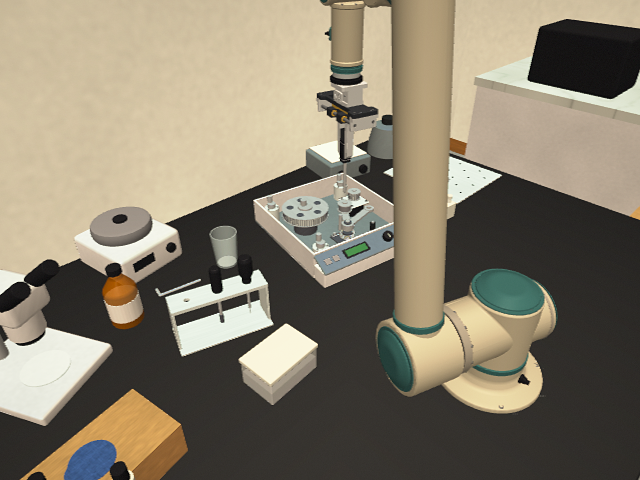

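```bash
python3 - <<'E'
from h import *
from scipy.optimize import least_squares
f=load('wrist')
pts=[((-.16,.16,.085),(205,63)),((.16,.16,.085),(564,25)),((.16,-.16,.085),(543,347))]
def P(x,q): 
    c,s=np.cos(x[2]),np.sin(x[2]); return [x[0]+c*q[0]-s*q[1],x[1]+s*q[0]+c*q[1],q[2]]
r=least_squares(lambda x:np.concatenate([proj(f,P(x,q))-u for q,u in pts]),[.58,-.12,-.17])
print(r.x,np.degrees(r.x[2]),r.fun)
x=r.x
for n,q in dict(pul=(.03,.065,.09),mot=(.03,-.105,.09)).items(): print(n,proj(f,P(x,q)))
for z in (.07,.08,.09,.1): print('pivot',z,onz(f,316,228,z))
print('stop',onz(f,288,264,.078),'idler',onz(f,382,261,.095))
W=np.array(onz(f,322,240,.1)); print(W)
im=f['image'][180:300,240:440,::-1]
cv2.imwrite('pics/w3z.png',cv2.resize(im,None,fx=4,fy=4,interpolation=cv2.INTER_CUBIC))
E
```

```text
[ 0.57493681 -0.12522694 -0.17082541] -9.787575140486643 [-2.44227557  0.58961366  2.43815084 -0.94458208 -0.10256627  1.53734001]
pul [420.20215139 151.4173173 ]
mot [424.3820729  315.74271412]
pivot 0.07 [ 0.50006694 -0.11611615  0.07      ]
pivot 0.08 [ 0.50094346 -0.11379187  0.08      ]
pivot 0.09 [ 0.50181997 -0.11146759  0.09      ]
pivot 0.1 [ 0.50269648 -0.10914332  0.1       ]
stop [ 0.46185712 -0.14400182  0.078     ] idler [ 0.55672848 -0.1604272   0.095     ]
[ 0.50507696 -0.12222272  0.1       ]
```

View pics/w3z.png

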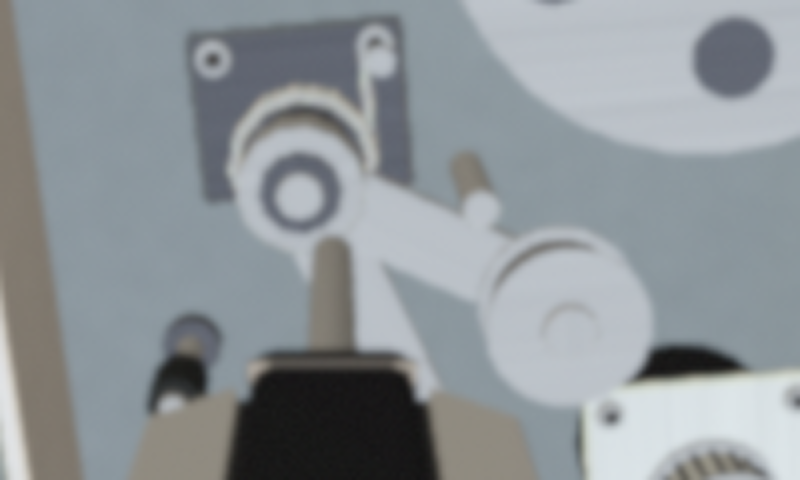

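{"method": "apply_moves", "body": {"offset": [[0.1,-2,-0.5],[0.3,-5,-1.5],[0.5,-8,-3],[0.6,-10.5,-4.5],[0.7,-11.6,-6],[0.75,-11.8,-7.2],[0.75,-11.8,-7.7],[0.75,-11.8,-7.7],[0.75,-11.8,-7.7]], "dr": [[0,0,0],[0,0,0],[0,0,0],[0,0,0],[0,0,0],[0,0,0],[0,0,0],[0,0,0],[0,0,0]], "fingers": [0.1,0.1,0.1,0.1,0.1,0.1,0.1,0.1,0.1], "squeeze": 60}}

```text
t: 6.52
eef_pos: [0.5174, -0.2212, 0.1894]
ee_rot: [-0.004, 0.797, 0.605, -0.004]
contact_force: [-0.1, -0.4, -0.9]
width: 0.226
```

```bash
python3 - <<'E'
from h import *
f=grab('wrist','w4.png'); d=grab('side','d4.png');c=grab('scene','s4.png');s=ctrl.get_state(); print(s['t'],s['eef_pos'],s['ee_rot'],s['width'],s['contact_force'])
p=s['eef_pos']+[0,0,-.1043]; print('tip',p,proj(f,p),proj(d,p),proj(c,p))
u,v=map(int,proj(f,p));cv2.imwrite('pics/w4z.png',cv2.resize(f['image'][v-50:v+70,u-80:u+80,::-1],None,fx=5,fy=5,interpolation=cv2.INTER_CUBIC));print('w',u-80,v-50)
u,v=map(int,proj(d,p));cv2.imwrite('pics/d4z.png',cv2.resize(d['image'][v-30:v+30,u-40:u+40,::-1],None,fx=9,fy=9,interpolation=cv2.INTER_CUBIC));print(u-40,v-30)
u,v=map(int,proj(c,p));cv2.imwrite('pics/s4z.png',cv2.resize(c['image'][v-30:v+30,u-40:u+40,::-1],None,fx=9,fy=9,interpolation=cv2.INTER_CUBIC));print(u-40,v-30)
E
```

```text
6.6667 [ 0.51859078 -0.22173819  0.19099893] [-0.00182455  0.7964023   0.60475669 -0.00306642] 0.22945582544956866 [-0.07869282  1.17189565  0.03095424]
tip [ 0.51859078 -0.22173819  0.08669893] [325.02772802 238.47661593] [369.20044998 200.70573947] [262.49443842 208.49947116]
w 245 188
329 170
222 178
```

View pics/w4z.png

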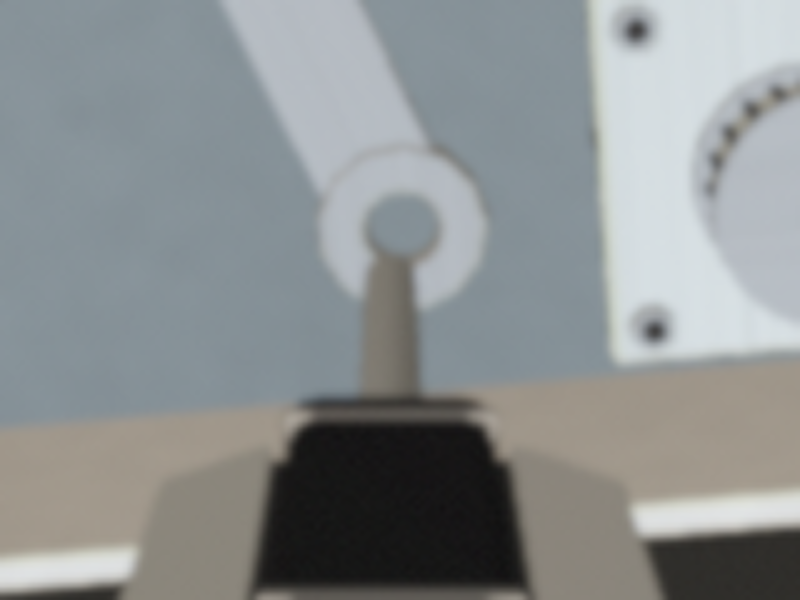

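View pics/d4z.png

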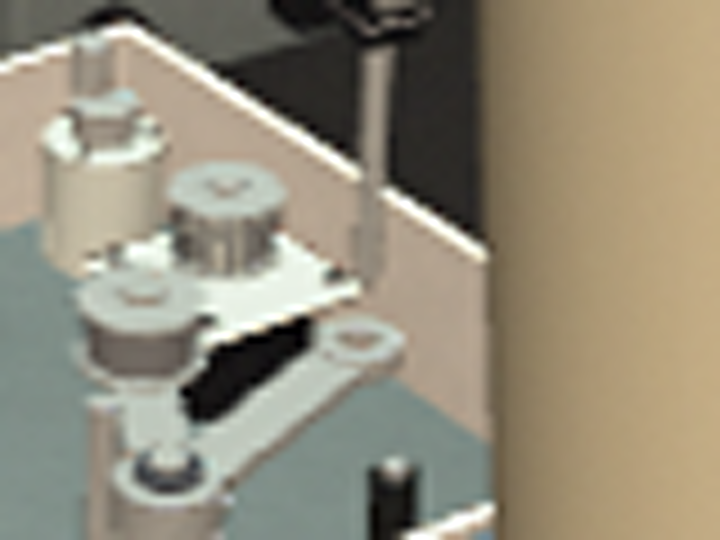

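View pics/s4z.png

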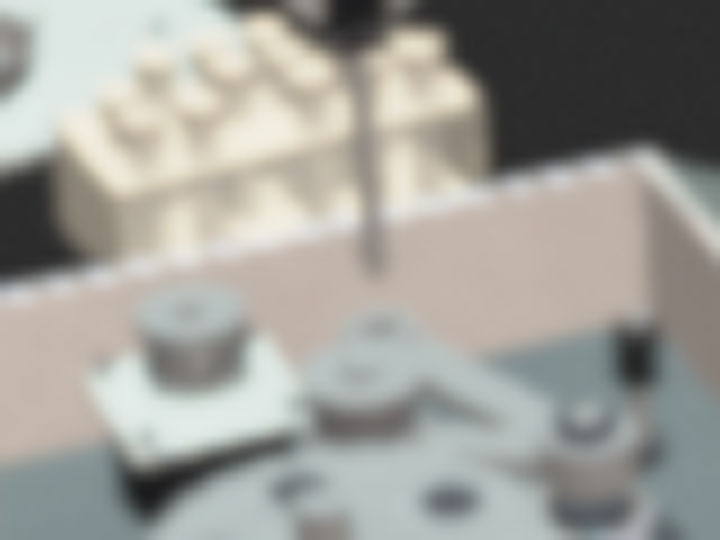

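```bash
python3 - <<'E'
from h import *
W,D,S=[load(n) for n in ['wrist','side','scene']]
e=onz(W,325.5,233.6,.068); 
for z in (.0865,.088): print('tip',onz(W,323.4,239.6,z))
print('eye wrist',e)
# side: hole centre zoom (358,340)
print('side eye',onz(D,329+358/9,170+338/9,.068),'tip',onz(D,329+368/9,170+277/9,.0867))
print('scene eye',onz(S,222+381/9,178+327/9,.068),'tip',onz(S,222+373/9,178+272/9,.0867))
print('tri eye',tri([D,S],[(329+358/9,170+338/9),(222+381/9,178+327/9)]))
print('tri tip',tri([D,S],[(329+368/9,170+277/9),(222+373/9,178+272/9)]))
E
```

```text
tip [ 0.51709757 -0.22233408  0.0865    ]
tip [ 0.5172229  -0.22193171  0.088     ]
eye wrist [ 0.51863198 -0.22275726  0.068     ]
side eye [ 0.51421654 -0.21644902  0.068     ] tip [ 0.51695094 -0.22284473  0.0867    ]
scene eye [ 0.51685666 -0.21575421  0.068     ] tip [ 0.51530811 -0.22156895  0.0867    ]
tri eye [ 0.5156712  -0.21815701  0.06657857]
tri tip [ 0.51568207 -0.22112639  0.08746163]
```

{"method": "apply_moves", "body": {"offset": [[0.15,0.1,-0.5],[0.15,0.1,-1.2],[0.15,0.1,-1.5],[0.15,0.1,-1.5],[0.15,0.1,-1.5]], "dr": [[0,0,0],[0,0,0],[0,0,0],[0,0,0],[0,0,0]], "fingers": [0.1,0.1,0.1,0.1,0.1], "squeeze": 60}}

```text
t: 7.08
eef_pos: [0.5199, -0.2205, 0.1756]
ee_rot: [-0.002, 0.796, 0.605, -0.003]
contact_force: [-0.4, 0.1, -1.0]
width: 0.23
```

```bash
cat > look.py <<'E'
from h import *
import sys
n=sys.argv[1]
f=grab('wrist'); d=grab('side');c=grab('scene');s=ctrl.get_state(); print(s['t'],s['eef_pos'],s['ee_rot'],s['width'],s['contact_force'],s['wrist_torque'])
p=s['eef_pos']+[0,0,-.1043]; print('tip',p,proj(f,p))
u,v=325,238;cv2.imwrite('pics/w%s.png'%n,cv2.resize(f['image'][v-50:v+70,u-80:u+80,::-1],None,fx=5,fy=5,interpolation=cv2.INTER_CUBIC));print('w',u-80,v-50)
a=cv2.resize(d['image'][170:230,325:395,::-1],None,fx=8,fy=8,interpolation=cv2.INTER_CUBIC)
b=cv2.resize(c['image'][178:238,222:252+0+0+0 if 0 else 302,::-1],None,fx=8,fy=8,interpolation=cv2.INTER_CUBIC)[:, :560]
cv2.imwrite('pics/d%s.png'%n,cv2.resize(np.hstack([a,b]),None,fx=.7,fy=.7))
E
python3 look.py 5
```

```text
7.2333 [ 0.52021695 -0.22086238  0.17614801] [-0.00165481  0.79642407  0.60472875 -0.00301805] 0.2354897008231304 [-0.76712835  0.85595039 -1.49800867] [ 0.02356766 -0.00215582  0.02282956]
tip [ 0.52021695 -0.22086238  0.07184801] [323.58200891 238.08345378]
w 245 188
```

View pics/w5.png

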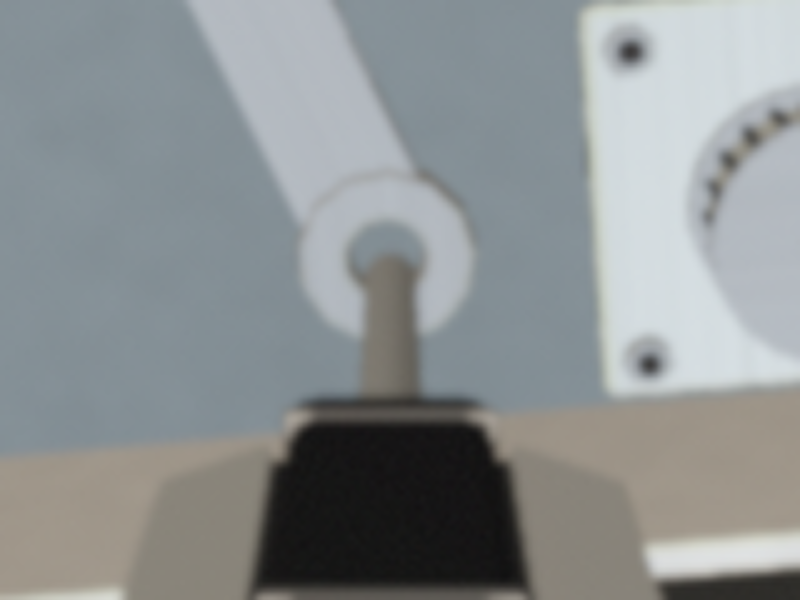

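View pics/d5.png

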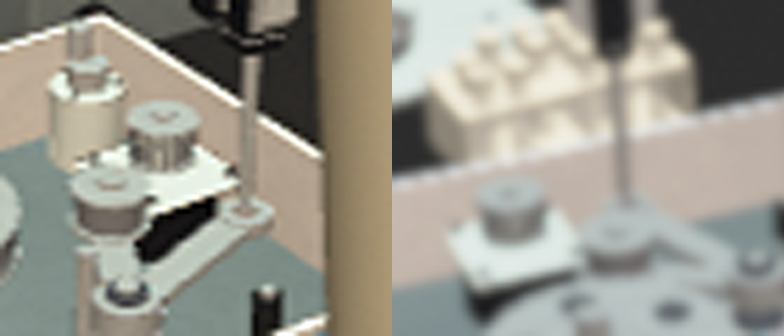

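{"method": "apply_moves", "body": {"offset": [[0,0.1,0],[0,0.1,-0.3],[0,0.1,-0.6],[0,0.1,-0.9],[0,0.1,-0.9]], "dr": [[0,0,0],[0,0,0],[0,0,0],[0,0,0],[0,0,0]], "fingers": [0.1,0.1,0.1,0.1,0.1], "squeeze": 60}}

```text
t: 7.65
eef_pos: [0.5197, -0.2196, 0.1662]
ee_rot: [-0.002, 0.796, 0.605, -0.003]
contact_force: [-0.7, 0.6, -1.5]
width: 0.232
```

```bash
python3 look.py 6
```

```text
7.8 [ 0.52020616 -0.2198524   0.16703   ] [-0.00175169  0.79641941  0.60473435 -0.00306939] 0.23014204180895406 [-0.06484101  0.19686657 -1.92138509] [0.0122377  0.03658184 0.02521496]
tip [ 0.52020616 -0.2198524   0.06273   ] [323.79616254 238.0482483 ]
w 245 188
```

View pics/w6.png

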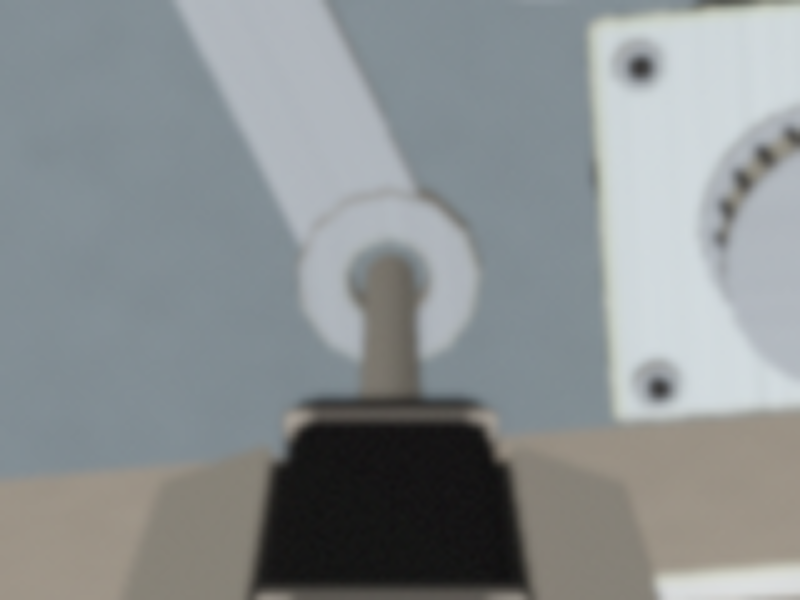

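{"method": "apply_moves", "body": {"offset": [[0,0,-0.4],[0,0,-0.8],[0,0,-1.2],[0,0,-1.6],[0,0,-2],[0,0,-2.1],[0,0,-2.1],[0,0,-2.1]], "dr": [[0,0,0],[0,0,0],[0,0,0],[0,0,0],[0,0,0],[0,0,0],[0,0,0],[0,0,0]], "fingers": [0.1,0.1,0.1,0.1,0.1,0.1,0.1,0.1], "squeeze": 60}}

```text
t: 8.47
eef_pos: [0.5202, -0.2199, 0.1459]
ee_rot: [-0.002, 0.796, 0.605, -0.003]
contact_force: [-0.2, 0.6, -0.6]
width: 0.229
```

```bash
python3 look.py 7
```

```text
8.6167 [ 0.52041351 -0.21995016  0.1462696 ] [-0.00148707  0.79640901  0.60474934 -0.00295021] 0.22830513151565376 [ 0.18501599  0.73354653 -0.41028867] [0.03600471 0.02826734 0.04996768]
tip [ 0.52041351 -0.21995016  0.0419696 ] [323.17290798 237.72873007]
w 245 188
```

View pics/w7.png

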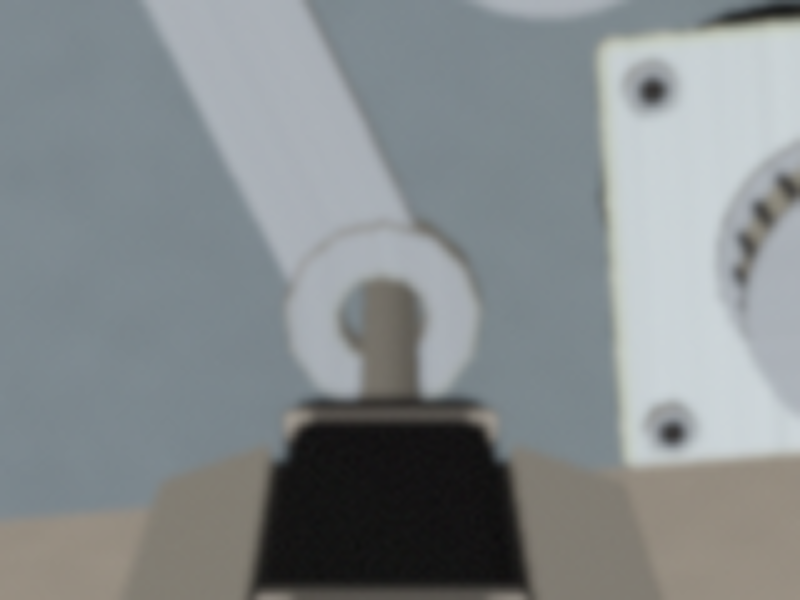

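View pics/d7.png

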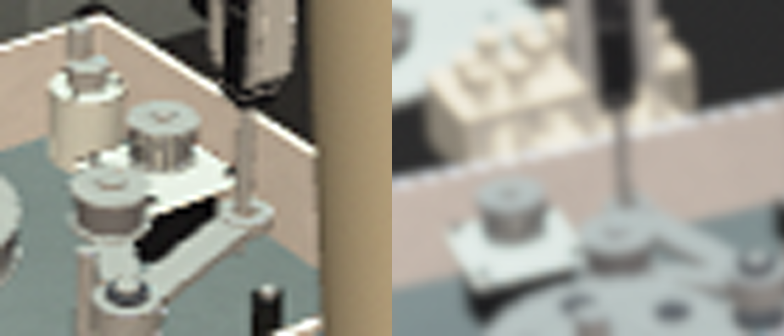

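```bash
python3 - <<'E'
import numpy as np
a=np.radians(-79.6);R=11
for t in np.arange(0.05,.86,.05): print(round(t,2),np.round([R*(np.cos(a-t)-np.cos(a)),R*(np.sin(a-t)-np.sin(a))],2))
E
```

```text
0.05 [-0.54 -0.09]
0.1 [-1.09 -0.14]
0.15 [-1.64 -0.18]
0.2 [-2.19 -0.18]
0.25 [-2.74 -0.15]
0.3 [-3.29 -0.1 ]
0.35 [-3.83 -0.02]
0.4 [-4.37  0.08]
0.45 [-4.9   0.21]
0.5 [-5.43  0.37]
0.55 [-5.95  0.56]
0.6 [-6.46  0.77]
0.65 [-6.95  1.  ]
0.7 [-7.44  1.27]
0.75 [-7.91  1.55]
0.8 [-8.36  1.86]
0.85 [-8.8   2.19]
```

{"method": "apply_moves", "body": {"offset": [[-0.3,-0.05,0],[-0.8,-0.1,0],[-1.36,-0.16,0],[-1.92,-0.18,0],[-2.46,-0.17,0],[-3,-0.13,0],[-3.56,-0.06,0],[-4.1,0.03,0],[-4.64,0.15,0],[-5.16,0.29,0],[-5.7,0.46,0],[-6.2,0.66,0],[-6.7,0.88,0],[-6.95,1,0],[-6.95,1,0]], "dr": [[0,0,0],[0,0,0],[0,0,0],[0,0,0],[0,0,0],[0,0,0],[0,0,0],[0,0,0],[0,0,0],[0,0,0],[0,0,0],[0,0,0],[0,0,0],[0,0,0],[0,0,0]], "fingers": [0.1,0.1,0.1,0.1,0.1,0.1,0.1,0.1,0.1,0.1,0.1,0.1,0.1,0.1,0.1], "squeeze": 60}}

```text
t: 9.87
eef_pos: [0.4539, -0.212, 0.1477]
ee_rot: [0.003, 0.797, 0.605, -0.001]
contact_force: [8.9, -2.1, -3.7]
width: 0.231
```

```bash
python3 look.py 8
```

```text
10.0167 [ 0.45442211 -0.212283    0.14767251] [ 0.00330411  0.79659173  0.604508   -0.00088564] 0.22791739059781987 [ 8.0802805  -1.79209844 -3.74652968] [-0.59156987 -2.2197905   0.03174593]
tip [ 0.45442211 -0.212283    0.04337251] [322.36731766 237.45454964]
w 245 188
```

View pics/w8.png

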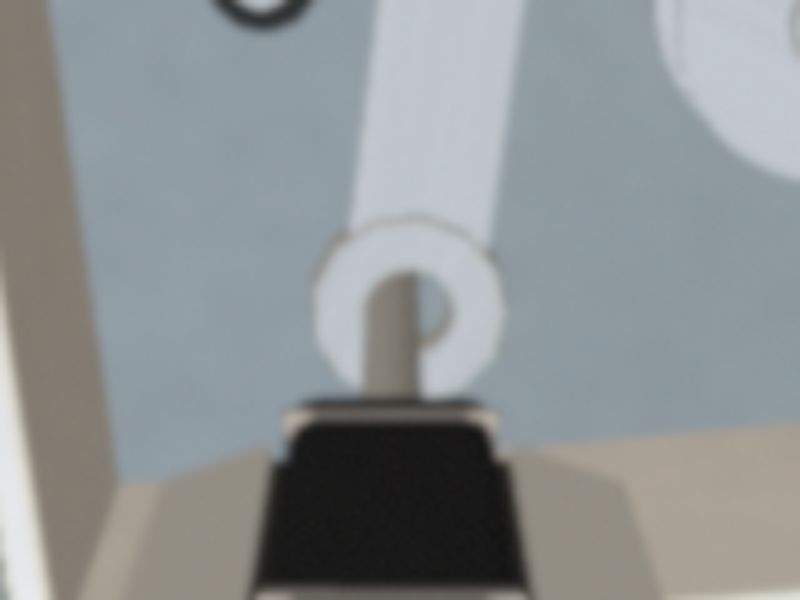

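View pics/d8.png

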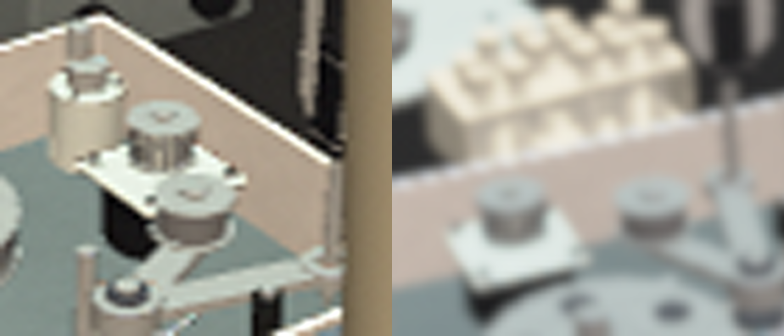

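{"method": "apply_moves", "body": {"offset": [[-0.6,0.3,0],[-0.9,0.48,0],[-1.2,0.68,0],[-1.4,0.8,0],[-1.5,0.9,0],[-1.5,0.9,0],[-1.5,0.9,0]], "dr": [[0,0,0],[0,0,0],[0,0,0],[0,0,0],[0,0,0],[0,0,0],[0,0,0]], "fingers": [0.1,0.1,0.1,0.1,0.1,0.1,0.1], "squeeze": 60}}

```text
t: 10.6
eef_pos: [0.443, -0.2065, 0.149]
ee_rot: [0.009, 0.797, 0.604, 0.001]
contact_force: [7.9, -3.6, -5.3]
width: 0.229
```

```bash
python3 look.py 9; python3 - <<'E'
from h import *
f=load('wrist'); cv2.imwrite('pics/w9f.png',f['image'][:,:,::-1])
d=load('side'); cv2.imwrite('pics/d9f.png',cv2.resize(d['image'][150:270,290:430,::-1],None,fx=5,fy=5,interpolation=cv2.INTER_CUBIC))
E
```

```text
10.75 [ 0.44312478 -0.20658653  0.14901374] [8.88356790e-03 7.96604985e-01 6.04434610e-01 6.18859886e-04] 0.23015724801269455 [ 8.09700271 -3.95683469 -4.91009866] [-1.04684006 -2.2374026  -0.00526903]
tip [ 0.44312478 -0.20658653  0.04471374] [320.21199056 236.73260332]
w 245 188
```

View pics/w9f.png

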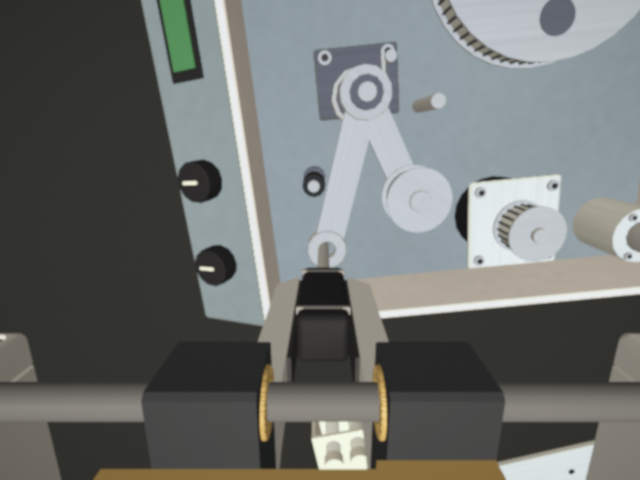

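View pics/d9f.png

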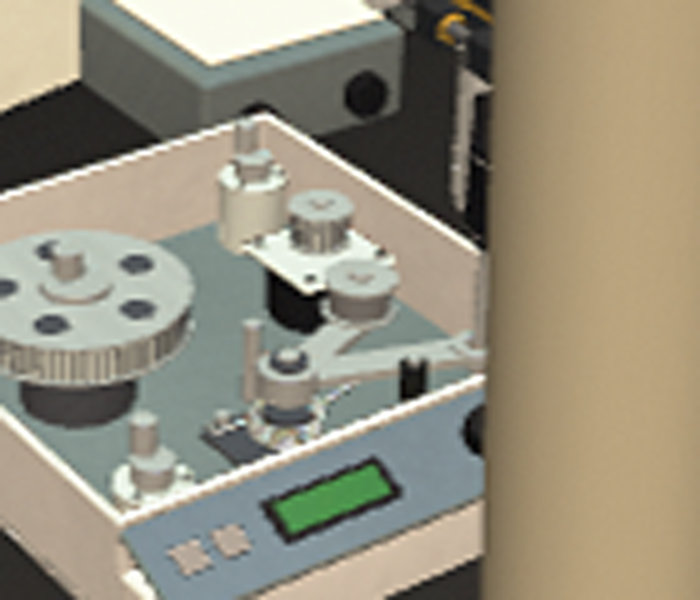

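```bash
python3 - <<'E'
from h import *
f=load('wrist')
e=onz(f,327,249,.068); p=onz(f,367.5,92,.075); print(e,p,np.linalg.norm((e-p)[:2]),np.degrees(np.arctan2(*(e-p)[1::-1])))
s=onz(f,313.5,186,.078); print('stop',s)
from scipy.spatial.transform import Rotation as S
st=ctrl.get_state(); q=st['ee_rot']; R=S.from_quat(np.roll(q,-1)).as_matrix(); print(R[:,2],R[:,1])
cv2.imwrite('pics/w9z.png',cv2.resize(f['image'][60:270,260:460,::-1],None,fx=2.8,fy=2.8,interpolation=cv2.INTER_CUBIC))
E
```

```text
[ 0.44696398 -0.21053815  0.068     ] [ 0.49970561 -0.11492062  0.075     ] 0.10919885982732733 -118.8806687480722
stop [ 0.45060823 -0.16237771  0.078     ]
[ 0.01172505 -0.01340527 -0.9998414 ] [ 0.96298025 -0.26915977  0.01490151]
```

View pics/w9z.png

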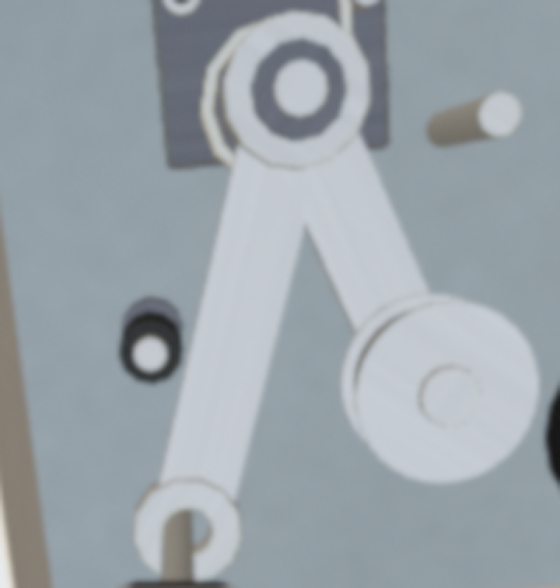

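{"method": "apply_moves", "body": {"offset": [[-0.4,0.2,-0.1],[-0.65,0.36,-0.3],[-0.9,0.5,-0.5],[-1.1,0.62,-0.5],[-1.1,0.62,-0.5],[-1.1,0.62,-0.5]], "dr": [[0.3,0.3,0],[0.6,0.6,0],[1,0.9,0],[1.2,1,0],[1.2,1,0],[1.2,1,0]], "fingers": [0.1,0.1,0.1,0.1,0.1,0.1], "squeeze": 60}}

```text
t: 11.25
eef_pos: [0.4399, -0.2059, 0.1473]
ee_rot: [0.006, 0.797, 0.604, 0.004]
contact_force: [11.8, -5.1, -0.8]
width: 0.233
```

```bash
python3 look.py 10; python3 - <<'E'
from h import *
f=load('wrist')
cv2.imwrite('pics/w10z.png',cv2.resize(f['image'][60:270,260:460,::-1],None,fx=2.8,fy=2.8,interpolation=cv2.INTER_CUBIC))
E
```

```text
11.4 [ 0.43992154 -0.20590809  0.14733737] [0.00550896 0.79680332 0.60420241 0.00368373] 0.23222971612874083 [11.18957807 -3.99915271 -0.41687137] [-1.46398311 -3.3066277  -0.01864699]
tip [ 0.43992154 -0.20590809  0.04303737] [320.37006723 237.85352416]
w 245 188
```

View pics/w10z.png

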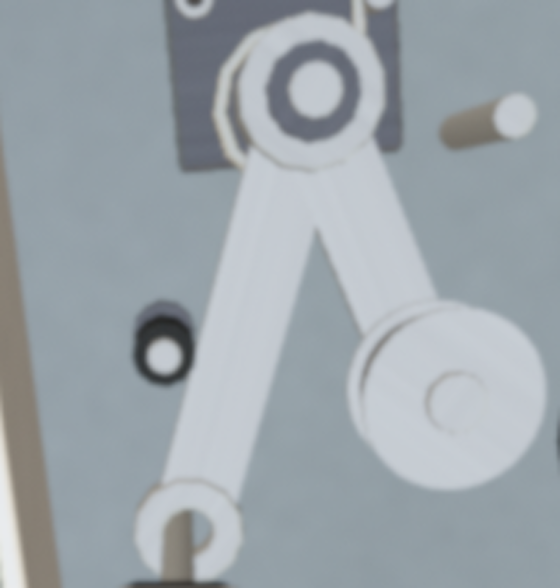

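{"method": "apply_moves", "body": {"offset": [[-0.8,0.5,-0.2],[-1.0,0.6,-0.2],[-1.2,0.7,-0.2],[-1.2,0.7,-0.2],[-1.2,0.7,-0.2]], "dr": [[0.5,0.5,0],[0.9,0.9,0],[0.9,0.9,0],[0.9,0.9,0],[0.9,0.9,0]], "fingers": [0.1,0.1,0.1,0.1,0.1], "squeeze": 60}}

```text
t: 11.82
eef_pos: [0.4386, -0.2057, 0.1479]
ee_rot: [0.007, 0.797, 0.604, 0.008]
contact_force: [18.0, -7.2, -12.1]
width: 0.232
```

```bash
python3 look.py 11; python3 - <<'E'
from h import *
f=load('wrist')
cv2.imwrite('pics/w11z.png',cv2.resize(f['image'][60:270,260:460,::-1],None,fx=2.8,fy=2.8,interpolation=cv2.INTER_CUBIC))
E
```

```text
11.9667 [ 0.43864373 -0.20573848  0.14786209] [0.00738453 0.79714    0.60370339 0.00745034] 0.2319123959061951 [ 17.71308954  -8.37148585 -12.06860659] [-2.07414888e+00 -4.98806530e+00 -4.45360161e-03]
tip [ 0.43864373 -0.20573848  0.04356209] [319.33355059 238.37914161]
w 245 188
```

View pics/w11z.png

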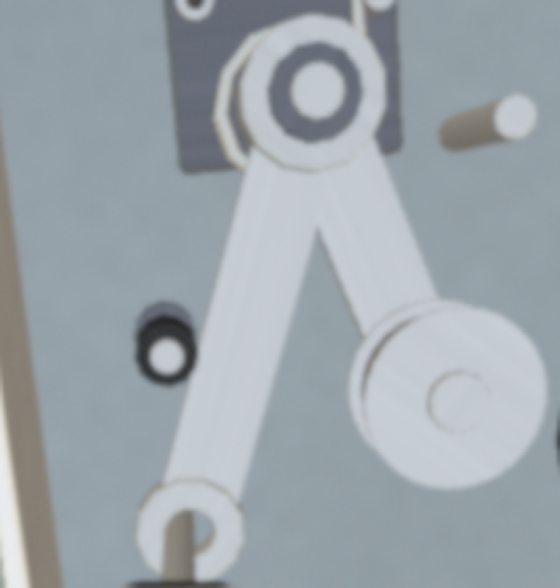

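View pics/d11.png

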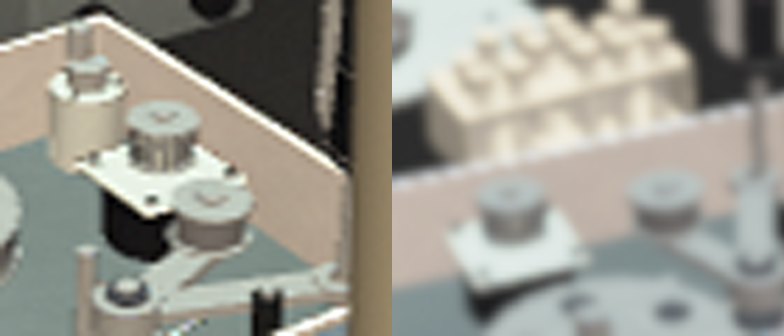

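{"method": "apply_moves", "body": {"offset": [[-1.0,0.6,0],[-1.0,0.6,0],[-1.0,0.6,0],[-1.0,0.6,0],[-1.0,0.6,0],[-1.0,0.6,0]], "dr": [[0.9,0.9,0],[0.9,0.9,0],[0.9,0.9,0],[0.9,0.9,0],[0.9,0.9,0],[0.9,0.9,0]], "fingers": [0.1,0.1,0.1,0.1,0.1,0.1], "squeeze": 60}}

```text
t: 12.47
eef_pos: [0.4382, -0.206, 0.1507]
ee_rot: [0.008, 0.797, 0.603, 0.011]
contact_force: [16.3, -6.8, -8.5]
width: 0.231
```

```bash
python3 look.py 12; python3 - <<'E'
from h import *
f=load('wrist')
e=onz(f,*(260+190/2.8,60+530/2.8),.068); p=onz(f,260+317/2.8,60+92/2.8,.075); print(e,p,np.degrees(np.arctan2(*(e-p)[1::-1])))
cv2.imwrite('pics/w12f.png',f['image'][:,:,::-1])
E
```

```text
12.6167 [ 0.43823893 -0.20601878  0.15064318] [0.00821823 0.79746131 0.60322089 0.01060581] 0.23053943229518223 [15.17579675 -5.99637954 -9.04215641] [-1.92470054 -4.44892798 -0.00646622]
tip [ 0.43823893 -0.20601878  0.04634318] [318.64150596 238.84090079]
w 245 188
[ 0.4438478  -0.20985348  0.068     ] [ 0.50030814 -0.11482707  0.075     ] -120.71684236343629
```

View pics/w12.png

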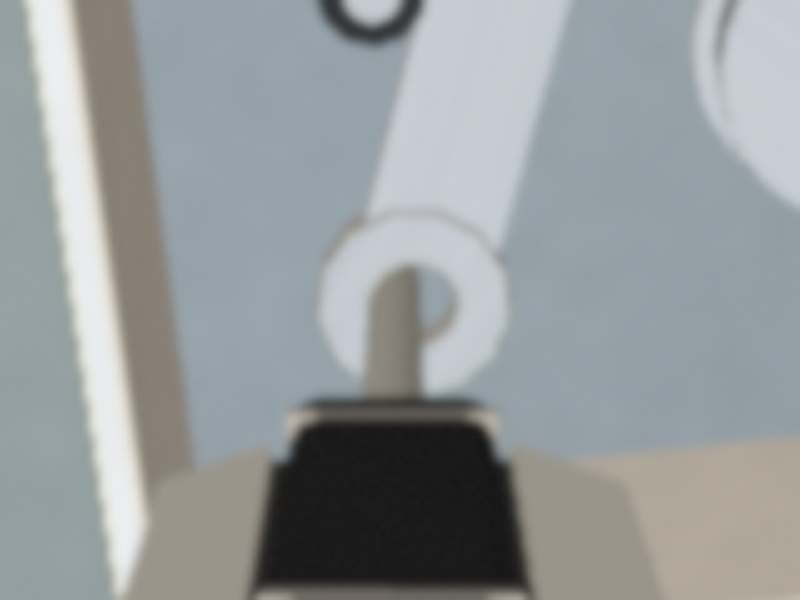

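View pics/w12f.png

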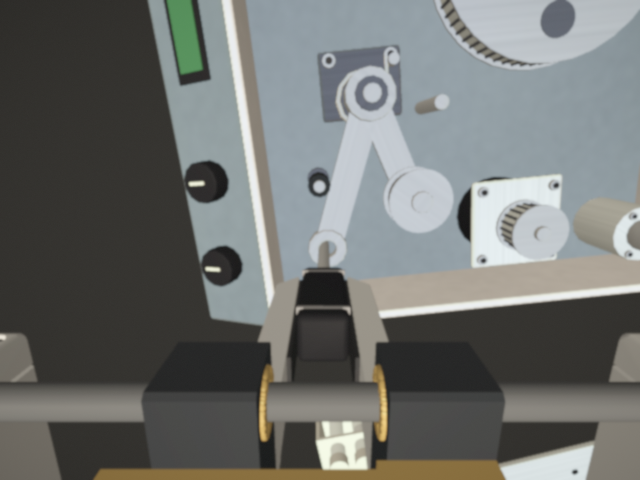

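View pics/d12.png

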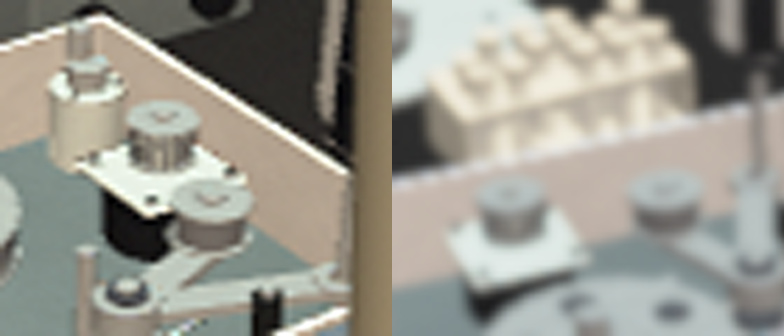

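{"method": "apply_moves", "body": {"offset": [[-0.9,0.55,-0.3],[-0.9,0.55,-0.6],[-0.9,0.55,-0.6],[-0.9,0.55,-0.6],[-0.9,0.55,-0.6],[-0.9,0.55,-0.6]], "dr": [[0.9,0.9,0],[0.9,0.9,0],[0.9,0.9,0],[0.9,0.9,0],[0.9,0.9,0],[0.9,0.9,0]], "fingers": [0.1,0.1,0.1,0.1,0.1,0.1], "squeeze": 60}}

```text
t: 13.12
eef_pos: [0.4381, -0.2065, 0.1486]
ee_rot: [0.009, 0.798, 0.603, 0.013]
contact_force: [12.7, -5.3, -0.8]
width: 0.231
```

```bash
python3 look.py 13; python3 - <<'E'
from h import *
f=load('wrist')
cv2.imwrite('pics/w13z.png',cv2.resize(f['image'][60:270,260:460,::-1],None,fx=2.8,fy=2.8,interpolation=cv2.INTER_CUBIC))
c=load('scene');cv2.imwrite('pics/s13.png',c['image'][:,:,::-1])
E
```

```text
13.2667 [ 0.438097   -0.20649164  0.14861473] [0.0086199  0.79776355 0.60275964 0.01340982] 0.22906961272221618 [13.19207241 -5.92054522 -0.22328677] [-1.44236921 -3.66099355 -0.08667308]
tip [ 0.438097   -0.20649164  0.04431473] [318.1021529  239.34378474]
w 245 188
```

View pics/w13z.png

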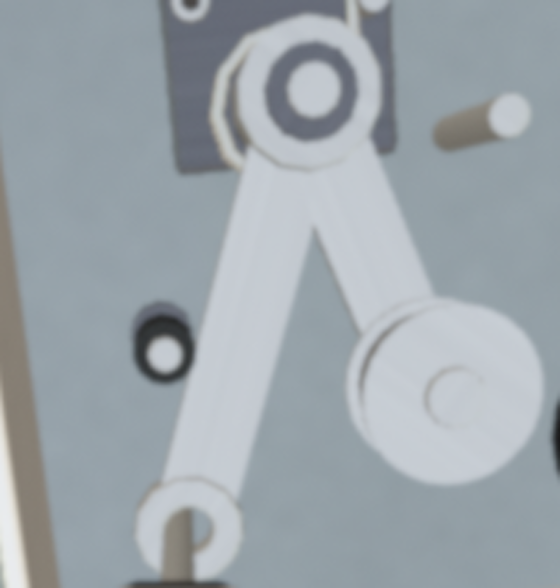

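View pics/s13.png

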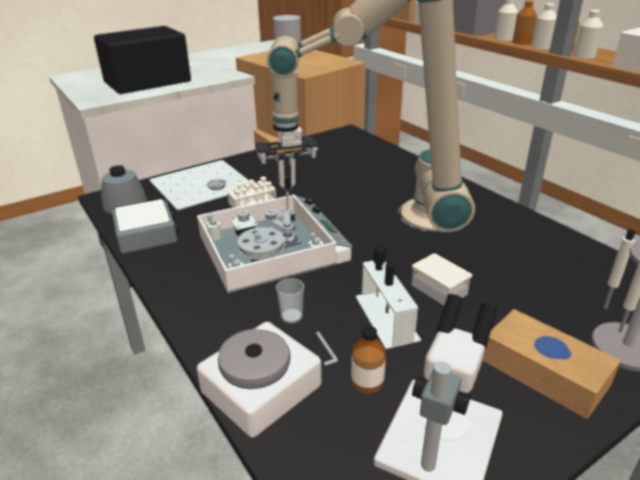

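```bash
python3 - <<'E'
from h import *
print(ctrl.finish_job()); s=ctrl.get_state(); print(s['t'],s['eef_pos'],s['contact_force'],s['width'])
E
```

```text
the job is handed in; nothing more can be done
None
the job is handed in; nothing more can be done
```

I took the square-handled pin out of the rack, put its rod down through the idler arm's eye and swung the arm forward onto the rubber-sleeved stop. I handed the job in at about 13.3 s of the 51 s allowed, still gripping the pin and pressing. `finish_job` reports no verdict.

**Last checks before handing in:**
- **Grip:** the finger opening was about 21.5 mm, which matches the handle, and the grip was set to 60 N.
- **Push:** the force on the tool was about 14 N sideways, against roughly 9 N from the spring. An earlier harder push of about 20 N moved the tool only about 1.3 mm, so I take the arm to be on the stop.
- **Swing angle:** one wrist picture gave about 0.71 rad of swing, using rough pixel readings. There is no direct reading of the joint.
- **Pin depth and tilt:** the tip works out about 19 mm below the eye's centre. The tool leans about 0.03 rad, and the pin looks upright in the eye.
- **Surroundings:** in the last scene picture the other tools and objects look unmoved, and the fingers are well above the arm.

**Disagreements:**
- **Eye position:** before the insertion, the side and scene cameras put the eye about 3–6 mm further along +y from the tip than the wrist camera did. I went by the wrist camera, and the rod went in with no notable force.
- **Gap at the stop:** in the final pictures a sliver of about 2 mm still seems to show between the arm's limb and the stop post. I put it down to the height difference between them, because the force showed contact.

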